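Present the cold chisel to the bench grinder

ROBOT

A 6-joint arm with a two-finger parallel gripper is mounted at the origin on the work surface. World frame = base frame: x ahead of the robot, y to its left, z up, the work surface at z = 0. Lengths are in mm, angles in rad, forces in N, time in s.
With the tool pointing down it reaches from about 350 to 775 mm from the base axis. Payload 7.3 kg.
Tool frame: the origin (TCP) lies between the finger pads; the fingertips stand 8 mm ahead of it and the grasp point (between the pads) lies 11 mm behind it; y points along the fingers, z is the direction in which the jaws open and shut, and the axes are right-handed (so a half turn about y gives the same grasp; the last joint's range is limited). The gripper opens to 92 mm and grips with 3 to 60 N. Pads are 19 mm wide; open, the fingers measure 130 mm over their backs; the gripper's body (75 mm by 190 mm) begins 47 mm behind the grasp point.
Start: joints at [-1.412, 0.342, 1.524, -0, 1.275, -0.146], TCP at [157.576, -500.813, 234.741] pointing down, gripper open.
Joint ranges: [-2.53, 2.53], [-0.77, 2.02], [0.04, 2.7], [-1, 4.14], [0.28, 2.66], [-3.11, 3.11]. Speed limits (rad/s): [2.57, 2.57, 3.14, 3.14, 3.14, 3.14].

INTERFACE

Orientations are given as [roll, pitch, yaw] about the fixed x, y, z axes, in that order (R = Rz(yaw) Ry(pitch) Rx(roll)).
In Python, from plant import bot, vision, job gives the robot as it stands. The module is installed in compiled form; this text tells all that it offers.
- The arm moves only by the tool arm_command, never from a script. Its argument "deltas" is a list of rows, each a list of 4 numbers: the shift along the tool's x, y, z in m, then the turn about the tool's y in degrees. In form: [[x, y, z, twist], ...]. A call has 1 to 5 rows; each row shifts and turns the commanded pose from where the row before left it, along the tool's axes as they then stand; what a row does not reach is not made up. A row lasts 1/10 s, in which the tool goes at most 50 mm and 8.59 degrees, less where a joint would pass 70% of its speed; a pose out of reach is approached as far as the arm can. A call is refused whole if a number of a shift passes 0.05 or a number of a turn 8.59, either way. A call with a gripper value outside its range is refused whole. "claw" is the closure in counts, from 0 (fully open) to 255 (shut), set as the call begins (left out, the last holds). The fingers move at their own pace and stop on an object; the grip force is fixed at half the most. Time passes only in rows, so rows that do not move let the fingers close. It gives the time, the measured TCP pose, the force and the opening at its end, in the units of the state.
- bot.get_obs(): the state, without advancing time (a new reading comes with each control period).
- vision.capture(name): name is "scene" or "side" or "wrist"; returns a dict with "img" (480x640x3 uint8, red, green, blue), "camera_matrix" (3x3 intrinsics, pixels), "world_to_cam" (4x4, takes a point from world to camera coordinates); the wrist camera has in their place "mount" (4x4, takes a point from camera to tool coordinates, whose origin is the TCP and whose axes are the tool frame's). Camera axes: x right, y down, z forward; pixel columns grow to the right and rows downward; lengths in mm; the calibration is good to about 2 mm. The wrist camera is an equidistant fisheye: a pixel r from the principal point sees the ray r / f radians off the axis. A picture is of the moment at which its call begins: read the wrist's pose just before it. There is no depth.
- job.close_job(): hands the job in, once; it reports no verdict.
Trained networks look in a picture, given as the dict that the camera call returned (one of the last four; its "shot" number tells which), for a name from the list of things; names that differ only in an ending like _2 or _b are one class to them, and where a whole thing is asked for, a point or a joint stands for the part that bears it (a point fixed in the world has none). Each returns a list of dicts, best first, with "confidence" (0 to 1); they miss things now and then, are a little off and sometimes report something else, mostly with a low value. They report only what shows in the picture. A call takes as long as a camera call.
- vision.find_in(picture, name): "xyz" ([x, y, z] in mm, in the coordinates of the camera as it stood for that picture, good to about 4 mm: the middle of the surface that is visible of it).
- vision.regions_of(picture, name): "mask" (480x640 bool, what is visible of it).
The state is a dict: "time": time; "joint_positions": joint angles; "dq": joint speeds; "tau": joint torques, N m; "tool_pos": TCP position; "tcp_rot": TCP orientation; "contact_force": force on the tool from outside, world axes, zero at the start; "moment": the same for the moment, N m; "grip_width": finger opening in mm.
Only numpy, scipy, OpenCV 4.12 (cv2) and the standard library are available. Lean on these libraries where they do the work, as an engineer would, in place of code of your own. Each camera call takes 0.05 s, during which the arm holds its last target. There are 200 camera calls.

TASK

Get ready to dress the cold chisel: first clear the space in front of the grinder's open wheel by nesting the steel cup that stands there upright into its twin, the empty cup off to the side. Then draw the cold chisel (the plain steel bar without a handle, the longest tool in the slanted rack) out of its pocket, turn it level and hold it up with its cutting edge pointing squarely at the middle of the open wheel's front, at axle height and about 20 mm short of it, without touching the grinder with it. Finish while still holding it there in the gripper, and leave everything else on the bench where it is.

Things in the scene. Friction and masses are not known exactly. Their poses are not given: they have to be found in the camera images.
- grinder: Red bench grinder, fixed, 180 mm deep, 345 mm wide, 265 mm high with its clear eye shield. Origin: on the bench straight below the front of the open wheel; x points level from the user into the wheel, y to the left seen from the robot, z up. The axle lies along y, 135 mm above the bench. The open grey wheel (150 mm across, 25 mm thick) is at the +y end; the wheel at the -y end, 300 mm away, is closed in a black guard.
- wheel_front (a point): Point on the open wheel's rim nearest the user, at axle height (135 mm above the bench), in the middle of the wheel's thickness; axes as the grinder's: x points into the wheel. A steel tool rest 50 mm wide reaches 39 mm out from this point towards the user, its top 30 mm below this point. The eye shield is over 60 mm above it.
- rack: Grey steel tool rack, fixed, base 150 x 225 mm, origin at the centre of its underside, z up. Three pockets side by side, 75 mm apart along y, lean 45 degrees: mouths look up and towards -x. Each is 70 mm deep along its axis, 22 mm wide (y) by 18 mm; mouth centres at x = -14, z = 75 mm. The chisel stands in any one of the three.
- chisel: Cold chisel: square steel bar 16 x 16 mm, 200 mm long, no handle, 0.2 to 0.4 kg; the last 35 mm taper in thickness to an 18 mm wide cutting edge. Origin half-way along (centre of mass about 6 mm further from the edge). x points along the bar to the edge; y is across it, parallel to the edge, square to two of the flat sides; z is across.
- chisel_mid (a point): Centre of the chisel, half-way along, 100 mm from the cutting edge; axes as the chisel's. In the rack the edge is down in the pocket, x slants 40 to 45 degrees down into it, y is level; the bar sticks out 130 mm and its centre is 30 mm out of the mouth, about 95 mm above the bench.
- chisel_edge (a point): Middle of the chisel's cutting edge, 100 mm from its centre along its x.
- front_cup: The steel cup in front of the open wheel, same as its twin. Origin: centre of its underside, z up.
- front_cup_mid (a point): Centre of the cup in front of the open wheel, half-way up (33 mm above its underside). Plain steel, empty, 66 mm high, outside diameter 42 mm at the foot, widening to 56 mm at 48 mm up, then a nearly straight collar 59 to 60 mm across from 50 mm up to the open rim; wall 2.5 mm, 0.1 to 0.15 kg.
- side_cup: The twin cup off to the robot's right (-y). Origin: centre of its underside, z up.
- side_cup_mid (a point): Centre of the twin cup, half-way up (33 mm above its underside); same shape. A cup nested in it comes to rest with its rim about 28 mm above this one's rim.
- file_mid (a point): Short file with a wooden handle (24 mm thick, 52 mm long) in another pocket of the rack; the point is in the middle of its 125 mm length, close to the pocket's mouth. Leave it.
- driver_mid (a point): Short screwdriver with a black handle (26 mm thick, 52 mm long) in another pocket of the rack; the point is in the middle of its 125 mm length. Leave it.
- drill: Yellow and black cordless drill standing on its battery, 220 mm high, 205 mm long; origin under the battery. Leave it.
- oil: Grey oil bottle, 52 mm across, 130 mm high; origin under its foot. Leave it.
- spare_wheel: Spare grinding wheel lying flat, 120 mm across, 20 mm thick; origin at the centre of its underside. Leave it.
- offcut: Square steel offcut, 110 x 25 x 25 mm, lying along its x; origin at the centre of its underside. Leave it.
- square: Engineer's square lying flat, stock 90 mm long, blade 130 mm, 14 mm thick; origin under the stock's middle, blade towards its x. Leave it.

How it is judged (in metres and radians):
On the way, in this order (a step that is already met when the one before it is completed fails the run):
1. the cup from in front of the wheel is nested upright in its twin and let go (horizontal distance between front_cup_mid and side_cup_mid below 0.007 m and z of front_cup_mid in the frame of side_cup_mid between 0.006 and 0.038 m and angle between front_cup_mid's own z axis and vertical below 0.15 rad and angle between side_cup_mid's own z axis and vertical below 0.12 rad and height (world z) of side_cup_mid below 0.038 m and contact force between the fingers and front_cup below 0.2 N), for 0.3 s.
2. the chisel is drawn clear of its pocket and held by the fingers (z of chisel_edge in the frame of rack above 0.075 m and contact force between chisel and rack below 0.1 N and contact force between the fingers and chisel above 2 N), for 0.1 s.
At the end, for the whole second after the job is handed in: Cup nested upright in its twin (within 7 mm; rim 6-38 mm higher), untouched. Chisel held by the fingers alone, still, touching nothing else: edge 4-40 mm in front of the wheel's front point, within 15 mm sideways and in height, level and square within 0.17 rad, edge foremost (all of step 1 and contact force between the fingers and side_cup below 0.2 N and x of chisel_edge in the frame of wheel_front between -0.04 and -0.004 m and y of chisel_edge in the frame of wheel_front between -0.015 and 0.015 m and z of chisel_edge in the frame of wheel_front between -0.015 and 0.015 m and x of chisel_mid in the frame of wheel_front below -0.098 m and angle between the x axis of chisel_mid and the x axis of wheel_front, either way round below 0.17 rad and angle between chisel_mid's own x axis and vertical between 1.4 and 1.74 rad and height (world z) of chisel_mid above 0.1 m and contact force between the fingers and chisel above 2 N and contact force between chisel and grinder below 0.2 N and contact force between chisel and rack below 0.2 N and contact force between chisel and front_cup below 0.2 N and linear speed of chisel below 0.03 m/s); the arm keeps its last pose, push and grip.
It fails at once if the chisel strikes the grinder (contact force between chisel and grinder above 4 N).
It fails at once if another tool or thing on the bench is disturbed (moved over 25 mm) (distance of any of file_mid, driver_mid, drill, oil, spare_wheel, offcut, square from where it was at the start of the episode above 0.025 m).
It also fails if it takes over 59 s, if anything falls off the work surface, if the arm or the gripper's body presses on something with over 40 N, if the wrist force passes 120 N, or if a joint passes its speed limit or range.

## Working session

There is one attempt and no reset: what is moved stays moved. The work goes in short steps, Python scripts to look and compute and a tool call to move; the robot and the scene stay as the last step left them, time stands still between calls to the robot, and variables do not carry over. Pictures are saved under pics/ and viewed, about 8 in all and at most 12, crops included, and the job is handed in when it is done.

Besides the shell and the picture viewer there is one more tool, called after "Request:" as name(argument=value, ...) on one line, values as JSON. arm_command: Moves the arm, as the interface text tells. Its arguments: {"type":"object","properties":{"deltas":{"type":"array","items":{"type":"array","items":{"type":"number"}}},"claw":{"type":"number"}},"required":["deltas"]}

```bash
mkdir -p pics
cat > h.py <<'E'
import numpy as np, cv2
from plant import bot, vision, job
from scipy.spatial.transform import Rotation as R
def tool():
    o=bot.get_obs(); return np.array(o['tool_pos'],float), R.from_euler('xyz',o['tcp_rot']).as_matrix()
def toworld(pic,p):
    p=np.asarray(p,float)
    if 'mount' in pic:
        t,M=tool(); q=np.array(pic['mount'])@np.r_[p,1]; return t+M@q[:3]
    return (np.linalg.inv(np.array(pic['world_to_cam']))@np.r_[p,1])[:3]
def save(pic,n): cv2.imwrite(f'pics/{n}.png',pic['img'][:,:,::-1])
def find(pic,names):
    for n in names:
        for d in vision.find_in(pic,n)[:3]:
            print(n,round(d['confidence'],2),toworld(pic,d['xyz']).round(0))
E
python3 - <<'E'
from h import *
print(bot.get_obs())
N=['grinder','rack','chisel','front_cup','file_mid','driver_mid','drill','oil','spare_wheel','offcut','square']
for c in ['scene','side']:
    p=vision.capture(c); save(p,c); print(c, np.array(p['camera_matrix']).round(1).tolist()); print(np.array(p['world_to_cam']).round(3).tolist()); find(p,N)
a=cv2.imread('pics/scene.png')
p=vision.capture('wrist');print(np.array(p['mount']).round(2).tolist(),np.array(p['camera_matrix']).tolist())
E
```

```text
{'time': 0.0, 'joint_positions': array([-1.41198563e+00,  3.42718675e-01,  1.52503451e+00,  1.07249725e-05,
        1.27541347e+00, -1.45995310e-01]), 'dq': array([ 0.00195292, -0.00106408,  0.00154245, -0.00016335,  0.0001    ,
       -0.00111205]), 'tau': array([-9.64684477e-05, -4.31239057e+01, -2.44218546e+01,  7.18376599e-02,
        5.60569740e-02, -1.14897407e-04]), 'tool_pos': array([ 157.51827854, -500.38512045,  234.04095896]), 'tcp_rot': array([-1.57235209e+00,  2.39128062e-04, -2.83678996e+00]), 'contact_force': array([-0.38394196,  1.03880117,  1.73815054]), 'moment': array([-0.04096536, -0.00534689,  0.00180084]), 'grip_width': 91.55556471780606}
scene [[480.1, 0.0, 322.3], [0.0, 480.1, 242.6], [0.0, 0.0, 1.0]]
[[-0.59, 0.807, 0.004, 311.254], [0.648, 0.477, -0.594, -310.421], [-0.481, -0.348, -0.805, 1557.557], [0.0, 0.0, 0.0, 1.0]]
grinder 0.83 [ 828. -133.  182.]
grinder 0.22 [526. 233. 125.]
rack 0.7 [603. 240.   5.]
chisel 0.87 [527. 235. 122.]
front_cup 0.63 [558.  -6.  41.]
file_mid 0.79 [551. 154. 100.]
driver_mid 0.53 [563. 309. 101.]
driver_mid 0.5 [524. 232. 
[... 317 characters left out ...]
1645.168], [0.0, 0.0, 0.0, 1.0]]
grinder 0.82 [760. -76. 175.]
grinder 0.75 [ 456. -466.   70.]
rack 0.6 [576. 242.   5.]
chisel 0.71 [518. 236. 131.]
chisel 0.43 [763. -79. 176.]
front_cup 0.58 [562.  -0.  47.]
file_mid 0.54 [540. 159. 108.]
driver_mid 0.6 [547. 310. 106.]
drill 0.77 [438. 516. 186.]
drill 0.7 [434.  37.  23.]
drill 0.69 [763. -79. 179.]
oil 0.59 [ 455. -464.   71.]
spare_wheel 0.82 [432.  41.  25.]
offcut 0.64 [ 610. -269.   23.]
square 0.54 [ 419. -190.    6.]
[[-0.0, 0.95, 0.31, -83.37], [0.0, -0.31, 0.95, -149.58], [1.0, 0.0, -0.0, -0.45], [0.0, 0.0, 0.0, 1.0]] [[371.64829954431775, 0.0, 316.8013987634424], [0.0, 371.64829954431775, 239.59235852765383], [0.0, 0.0, 1.0]]
```

View pics/scene.png

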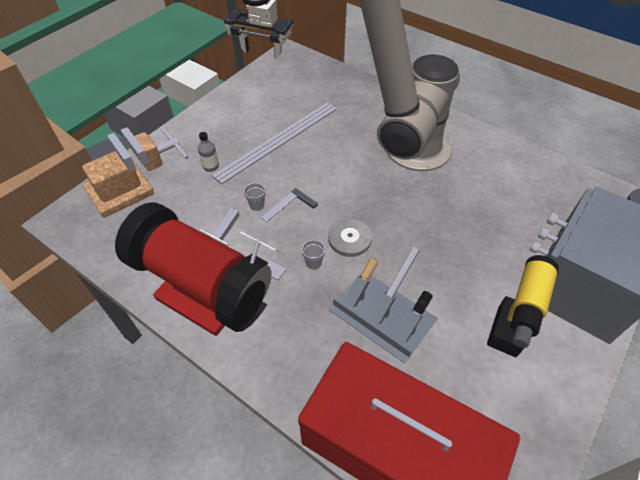

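View pics/side.png

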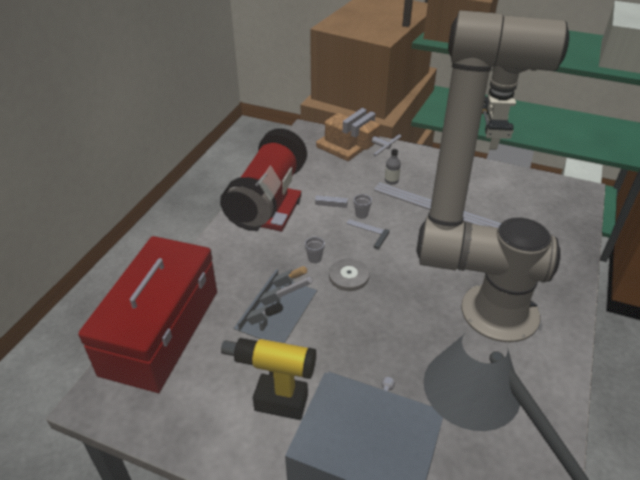

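The scene picture shows the front cup at (313,255), its twin at (256,196), and the open wheel around (243,290). The chisel is in the middle pocket, with its top end at (415,250). In the side picture the wheel is at (247,202) and the cups are at (315,250) and (362,206). The tool can only yaw, so I'll level the chisel by setting it on the bench and regrasping.

```bash
cat >> h.py <<'E'
def ray(pic,uv):
    K=np.array(pic['camera_matrix']); d=np.linalg.inv(K)@np.r_[uv,1.]
    W=np.linalg.inv(np.array(pic['world_to_cam'])); return W[:3,3], W[:3,:3]@d
def onz(pic,uv,z):
    o,d=ray(pic,uv); return o+d*(z-o[2])/d[2]
def proj(pic,P):
    K=np.array(pic['camera_matrix']); q=(np.array(pic['world_to_cam'])@np.r_[P,1.])[:3]; q=K@q; return q[:2]/q[2]
E
python3 - <<'E'
from h import *
print(tool()[1].round(3).tolist())
out=[]
for c,uv,cr in [('scene',[(313,255),(256,196)],(110,185,310,345)),('side',[(315,250),(362,206)],(205,120,325,240))]:
    p=vision.capture(c)
    for u in uv: print(c,'cup',onz(p,u,33).round(0))
    for n in ['side_cup','rack','chisel','grinder']:
        for r in vision.regions_of(p,n)[:4]:
            m=r['mask']; ys,xs=np.where(m); 
            print(n,round(r['confidence'],2),(xs.min(),xs.max(),ys.min(),ys.max()),m.sum(),'ctr@33',onz(p,((xs.min()+xs.max())/2,(ys.min()+ys.max())/2),33).round(0))
    x0,y0,x1,y1=cr; im=p['img'][y0:y1,x0:x1,::-1]; 
    out.append(cv2.resize(im,(400,int(400*(y1-y0)/(x1-x0))),interpolation=cv2.INTER_CUBIC))
H=max(o.shape[0] for o in out)
out=[cv2.copyMakeBorder(o,0,H-o.shape[0],0,0,cv2.BORDER_CONSTANT) for o in out]
cv2.imwrite('pics/gr.png',np.hstack(out))
E
```

```text
[[-0.954, -0.0, 0.3], [-0.3, -0.0, -0.954], [0.0, -1.0, 0.0]]
scene cup [563.  -4.  33.]
scene cup [ 494. -261.   33.]
side_cup 0.74 (np.int64(245), np.int64(265), np.int64(183), np.int64(210)) 459 ctr@33 [ 497. -262.   33.]
side_cup 0.26 (np.int64(115), np.int64(285), np.int64(202), np.int64(334)) 12218 ctr@33 [ 768. -214.   33.]
rack 0.87 (np.int64(330), np.int64(435), np.int64(275), np.int64(361)) 4727 ctr@33 [612. 241.  33.]
chisel 0.85 (np.int64(388), np.int64(419), np.int64(247), np.int64(296)) 461 ctr@33 [467. 214.  33.]
chisel 0.32 (np.int64(214), np.int64(238), np.int64(209), np.int64(238)) 347 ctr@33 [ 620. -261.   33.]
grinder 0.67 (np.int64(115), np.int64(284), np.int64(202), np.int64(334)) 12102 ctr@33 [ 769. -215.   33.]
side cup [563.  -9.  33.]
side cup [ 500. -266.   33.]
side_cup 0.67 (np.int64(355), np.int64(370), np.int64(195), np.int64(218)) 317 ctr@33 [ 497. -264.   33.]
rack 0.68 (np.int64(235), np.int64(316), np.int64(270), np.int64(341)) 2943 ctr@33 [579. 240.  33.]
rack 0.57 (np.int64(278), np.int64(312), np.int64(277), np.int64(295)) 232 ctr@33 [559. 152.  33.]
chisel 0.79 (np.int64(277), np.int64(312), np.int64(277), np.int64(296)) 265 ctr@33 [559. 154.  33.]
grinder 0.84 (np.int64(220), np.int64(306), np.int64(129), np.int64(230)) 5658 ctr@33 [ 870. -276.   33.]
grinder 0.42 (np.int64(305), np.int64(325), np.int64(237), np.int64(262)) 431 ctr@33 [564. -11.  33.]
```

View pics/gr.png

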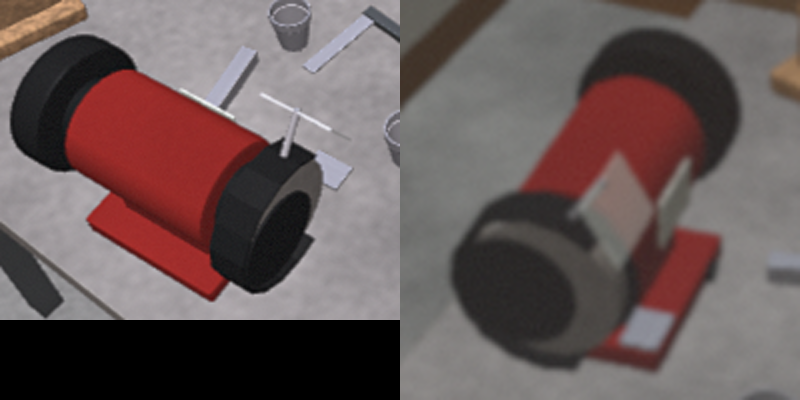

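Request:
arm_command(deltas=[[-0.04,-0.006,-0.028,0],[-0.04,-0.006,-0.028,0],[-0.04,-0.006,-0.028,0],[-0.04,-0.006,-0.028,0],[-0.04,-0.006,-0.028,0]], claw=0)

```text
time: 2.25
tool_pos: [307.1, -305.6, 265.1]
tcp_rot: [-1.57, 0.0, -2.837]
contact_force: [1.4, -0.9, 0.1]
grip_width: 91.8
```

Request:
arm_command(deltas=[[-0.04,-0.006,-0.028,0],[-0.04,-0.006,-0.028,0],[-0.04,-0.006,-0.028,0],[-0.04,-0.006,-0.028,0],[-0.04,-0.006,-0.028,0]])

```text
time: 2.75
tool_pos: [456.0, -111.8, 295.2]
tcp_rot: [-1.57, 0.001, -2.837]
contact_force: [1.0, -1.0, 0.6]
grip_width: 91.6
```

Request:
arm_command(deltas=[[-0.03,0,-0.02,0],[0,0,0,8.5],[0,0,0,8.5],[0,0,0,0.5],[0,0,0,0]])

```text
time: 3.25
tool_pos: [477.7, -85.6, 294.7]
tcp_rot: [-1.571, -0.0, -3.139]
contact_force: [0.6, 0.4, 0.0]
grip_width: 91.6
```

```bash
cat >> h.py <<'E'
def wray(pic,uv,T):
    t,M=T; K=np.array(pic['camera_matrix']); m=np.array(pic['mount'])
    a=np.array([(uv[0]-K[0,2])/K[0,0],(uv[1]-K[1,2])/K[1,1]]); th=np.hypot(*a)
    d=np.r_[a/th*np.sin(th),np.cos(th)] if th>1e-9 else np.array([0,0,1.])
    return t+M@m[:3,3], M@m[:3,:3]@d
def wonz(pic,uv,z,T):
    o,d=wray(pic,uv,T); return o+d*(z-o[2])/d[2]
def wproj(pic,P,T):
    t,M=T; K=np.array(pic['camera_matrix']); m=np.array(pic['mount'])
    c=m[:3,:3].T@(M.T@(np.asarray(P,float)-t)-m[:3,3]); th=np.arctan2(np.hypot(c[0],c[1]),c[2]); n=np.hypot(c[0],c[1])
    return np.array([K[0,2]+K[0,0]*th*c[0]/n,K[1,2]+K[1,1]*th*c[1]/n])
E
python3 - <<'E'
from h import *
T=tool(); p=vision.capture('wrist'); save(p,'w1')
for r in vision.regions_of(p,'front_cup')[:3]:
    ys,xs=np.where(r['mask']); print(round(r['confidence'],2),xs.min(),xs.max(),ys.min(),ys.max(),wonz(p,(xs.mean(),ys.mean()),45,T).round(0))
find(p,['front_cup'])
E
```

```text
0.73 0 156 59 177 [585. 186.  45.]
0.62 208 266 95 152 [561.   1.  45.]
front_cup 0.7 [558.   4.  29.]
```

View pics/w1.png

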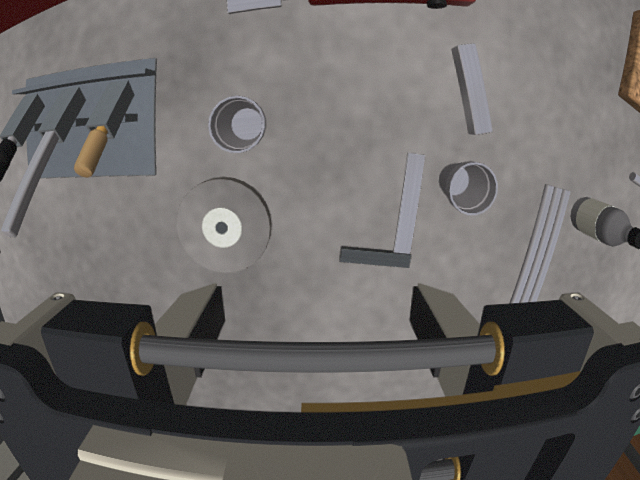

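The wrist view is clear: the front cup's rim spans x 209–266 and y 96–152, and the twin's spans x 440–496 and y 161–215. The chisel is in the middle pocket at (30,180), the file is right of it and the driver left.

Run:
```python
from h import *
from scipy.optimize import least_squares
T=tool(); p=vision.capture('wrist')
g=cv2.cvtColor(p['img'],cv2.COLOR_RGB2GRAY).astype(float); gx=cv2.Sobel(g,cv2.CV_64F,1,0);gy=cv2.Sobel(g,cv2.CV_64F,0,1); G=cv2.GaussianBlur(np.hypot(gx,gy),(0,0),1.2)
a=np.linspace(0,2*np.pi,90)
for b in [(209,266,96,152),(440,496,161,215)]:
    cx,cy=(b[0]+b[1])/2,(b[2]+b[3])/2
    pts=np.array([wonz(p,q,66,T) for q in [(b[0],cy),(b[1],cy),(cx,b[2]),(cx,b[3])]]); c=pts.mean(0)
    best=None
    for dx in range(-8,9):
        for dy in range(-8,9):
            q=np.array([wproj(p,c+[dx+30*np.cos(t),dy+30*np.sin(t),0],T) for t in a]).astype(np.float32)
            s=cv2.remap(G,q[:,0].copy(),q[:,1].copy(),cv2.INTER_LINEAR).mean()
            if best is None or s>best[0]: best=(s,c+[dx,dy,0])
    print(pts.round(0).tolist(),c.round(1),best)
```

```text
[[563.0, 26.0, 66.0], [560.0, -34.0, 66.0], [590.0, -5.0, 66.0], [533.0, -4.0, 66.0]] [561.6  -4.5  66. ] (np.float64(108.33666568582274), array([558.63556172,  -3.51687807,  66.        ]))
[[496.0, -217.0, 66.0], [499.0, -285.0, 66.0], [527.0, -248.0, 66.0], [467.0, -253.0, 66.0]] [ 497.2 -250.9   66. ] (np.float64(120.62900102894672), array([ 495.20687767, -255.88131277,   66.        ]))
```

Request:
arm_command(deltas=[[-0.0275,0.02,-0.0275,0],[-0.0275,0.02,-0.0275,0],[-0.0275,0.02,-0.0265,0],[0,0.05,0,0],[0,0,0,0]])

```text
time: 3.95
tool_pos: [556.7, -3.1, 178.6]
tcp_rot: [-1.572, -0.013, -3.14]
contact_force: [-0.9, 0.0, 0.0]
grip_width: 92.0
```

Run:
```python
from h import *
T=tool(); p=vision.capture('wrist'); save(p,'w2'); print(T[0].round(1))
for n in ['grinder']:
  for r in vision.regions_of(p,n)[:3]:
    ys,xs=np.where(r['mask']); print(n,round(r['confidence'],2),xs.min(),xs.max(),ys.min(),ys.max())
find(p,['front_cup'])
```

```text
[556.7  -3.1 178.6]
grinder 0.65 312 639 0 73
grinder 0.36 534 602 252 303
front_cup 0.75 [555.  -7.  44.]
```

View pics/w2.png

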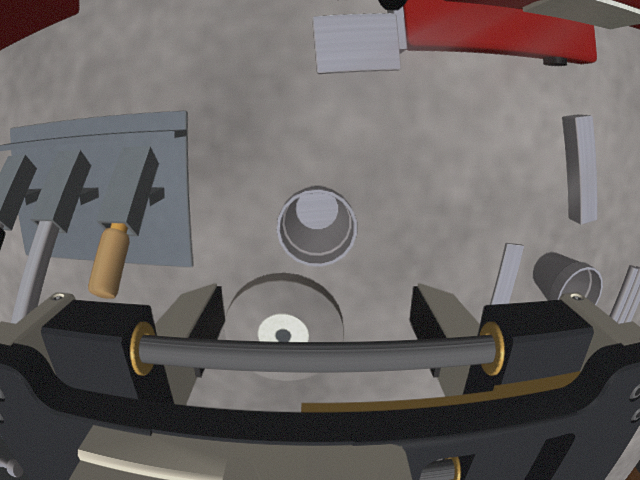

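The cup's rim spans x 277–356 and y 187–265. The tool rest's front edge runs from (318,73) to (399,70).

Run:
```python
from h import *
T=tool(); p=vision.capture('wrist'); print(T[0].round(1))
for q in [(318,73),(399,70),(397,12),(313,16)]: print('rest',wonz(p,q,105,T).round(1))
for q in [(277,226),(356,226),(316.5,187),(316.5,265)]: print('rim',wonz(p,q,66,T).round(1))
```

```text
[560.9  -4.8 186.6]
rest [675.5  -5.4 105. ]
rest [679.1 -55.4 105. ]
rest [717.7 -54.5 105. ]
rest [712.8  -2.4 105. ]
rim [567.5  25.6  66. ]
rim [567.5 -34.3  66. ]
rim [597.3  -4.4  66. ]
rim [535.8  -4.3  66. ]
```

Request:
arm_command(deltas=[[-0.001,0.04,0,0],[0,0.04,0,0],[0,0.03,0,0],[0,0.022,0,0],[0,0,0,0]])

```text
time: 4.65
tool_pos: [560.7, -4.8, 52.3]
tcp_rot: [-1.571, -0.002, 3.14]
contact_force: [-0.3, 0.4, 1.0]
grip_width: 91.9
```

Request:
arm_command(deltas=[[0,0,0,0],[0,0,0,0],[0,0,0,0],[0,0,0,0],[0,0,0,0]], claw=255)

```text
time: 5.15
tool_pos: [561.7, -4.1, 53.5]
tcp_rot: [-1.571, 0.001, 3.141]
contact_force: [0.5, 1.1, 4.7]
grip_width: 58.1
```

Request:
arm_command(deltas=[[0,-0.03,0,0],[0,-0.045,0,0],[0,-0.045,0.015,0],[0.012,-0.01,0.047,0],[0.014,0,0.047,0]])

```text
time: 5.65
tool_pos: [536.4, -114.0, 185.6]
tcp_rot: [-1.569, 0.006, -3.139]
contact_force: [0.7, -0.1, -2.4]
grip_width: 58.1
```

Request:
arm_command(deltas=[[0.014,0,0.045,0],[0.013,0,0.04,0],[0.013,0,0.03,0],[0,0,0.026,0],[0,0,0,0]])

```text
time: 6.15
tool_pos: [494.5, -257.3, 182.7]
tcp_rot: [-1.57, 0.0, 3.137]
contact_force: [0.2, 0.1, -1.5]
grip_width: 58.1
```

Request:
arm_command(deltas=[[0,0,0,0],[0,0,0,0]])

```text
time: 6.35
tool_pos: [495.1, -253.1, 182.6]
tcp_rot: [-1.571, -0.001, -3.141]
contact_force: [0.7, 0.2, -1.7]
grip_width: 58.2
```

Run:
```python
from h import *
T=tool(); p=vision.capture('wrist'); save(p,'w3'); print(T[0].round(1), bot.get_obs()['contact_force'])
```

```text
[ 495.1 -253.1  182.6] [ 0.90443589  0.16315721 -0.91455639]
```

View pics/w3.png

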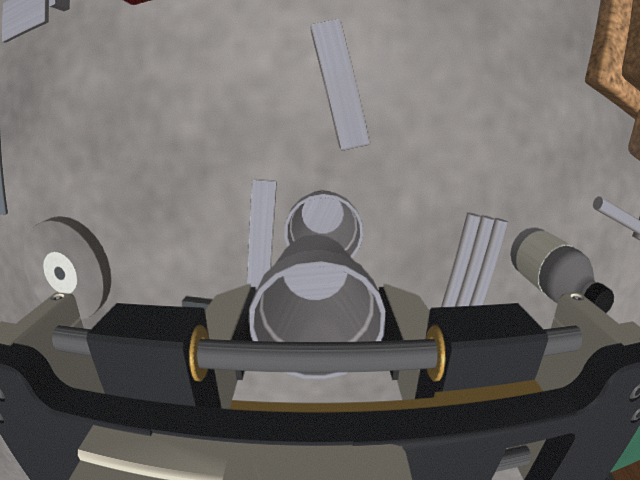

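The twin's rim spans x 287–363 with its top at y 191. The held cup's rim spans x 249–385 and y 262–377.

Run:
```python
from h import *
from scipy.optimize import least_squares
T=(np.array([495.1,-253.1,182.6]),R.from_euler('xyz',[-1.571,-.001,-3.141]).as_matrix())
p=vision.capture('wrist'); print(tool()[0].round(1))
g=cv2.GaussianBlur(cv2.cvtColor(p['img'],cv2.COLOR_RGB2GRAY),(0,0),1.0).astype(float)
G=np.hypot(cv2.Sobel(g,cv2.CV_64F,1,0),cv2.Sobel(g,cv2.CV_64F,0,1))
def fit(c,z,r,a):
    best=(0,)
    for dx in np.arange(-10,10.1,1):
        for dy in np.arange(-10,10.1,1):
            q=np.array([wproj(p,[c[0]+dx+r*np.cos(t),c[1]+dy+r*np.sin(t),z],T) for t in a]).astype(np.float32)
            s=cv2.remap(G,q[:,:1].copy(),q[:,1:].copy(),cv2.INTER_LINEAR).mean()
            if s>best[0]: best=(s,c[0]+dx,c[1]+dy)
    return best
u=np.radians
for q in [(287,228),(363,228),(325,191)]: print('twin',wonz(p,q,66,T).round(1))
for q in [(249,318),(385,318),(317,262),(317,377)]: print('held',wonz(p,q,195.5,T).round(1))
print('twin',fit((495,-257),66,30,np.linspace(u(-80),u(80),60)))
print('held',fit((495,-253),195.5,30,np.linspace(u(-75),u(75),60)))
```

```text
[ 495.3 -253.   182.7]
twin [ 500.9 -230.5   66. ]
twin [ 501.  -287.4   66. ]
twin [ 529.  -258.7   66. ]
held [ 498.8 -223.9  195.5]
held [ 498.8 -282.   195.5]
held [ 524.7 -252.9  195.5]
held [ 467.  -252.9  195.5]
twin (np.float64(94.46534638557868), np.float64(496.0), np.float64(-258.0))
held (np.float64(201.51891366880494), np.float64(495.0), np.float64(-253.0))
```

Request:
arm_command(deltas=[[-0.0025,0.02,0.0055,0],[0,0.03,0,0],[0,0.015,0,0],[0,0.01,0,0],[0,0,0,0]])

```text
time: 6.95
tool_pos: [497.3, -258.7, 106.7]
tcp_rot: [-1.572, -0.002, -3.141]
contact_force: [0.0, 0.3, -1.7]
grip_width: 58.0
```

Request:
arm_command(deltas=[[0,0.01,0,0],[0,0.006,0,0],[0,0.005,0,0],[0,0.002,0,0],[0,0,0,0]])

```text
time: 7.45
tool_pos: [497.5, -259.5, 84.5]
tcp_rot: [-1.571, -0.0, 3.141]
contact_force: [0.7, -0.7, -1.9]
grip_width: 58.3
```

Request:
arm_command(deltas=[[0,0.0025,0,0],[0,0,0,0]])

```text
time: 7.65
tool_pos: [497.7, -259.8, 82.4]
tcp_rot: [-1.57, 0.0, 3.141]
contact_force: [-0.4, 0.1, -1.2]
grip_width: 58.1
```

Request:
arm_command(deltas=[[0,0,0,0],[0,0,0,0],[0,0,0,0],[0,0,0,0]], claw=0)

```text
time: 8.05
tool_pos: [497.7, -259.7, 82.3]
tcp_rot: [-1.571, 0.0, 3.141]
contact_force: [0.8, -0.9, -1.0]
grip_width: 85.7
```

Request:
arm_command(deltas=[[0,-0.02,0,0],[0,-0.04,0,0],[0,-0.04,0,0],[0,-0.04,0,0],[0,-0.01,0,0]])

```text
time: 8.55
tool_pos: [499.2, -260.7, 237.3]
tcp_rot: [-1.566, 0.007, 3.141]
contact_force: [-0.2, 0.4, -0.4]
grip_width: 91.9
```

Request:
arm_command(deltas=[[0.03,-0.03,0,0],[0.03,-0.03,0,0],[0,0,0,0],[0,0,0,0]])

```text
time: 8.95
tool_pos: [437.4, -259.7, 292.4]
tcp_rot: [-1.57, 0.001, 3.14]
contact_force: [0.4, -0.4, -0.1]
grip_width: 91.7
```

Run:
```python
from h import *
T=tool(); p=vision.capture('wrist'); save(p,'w4'); print(T[0].round(1), tool()[0].round(1))
```

```text
[ 437.4 -259.7  292.4] [ 437.5 -259.4  291.4]
```

View pics/w4.png

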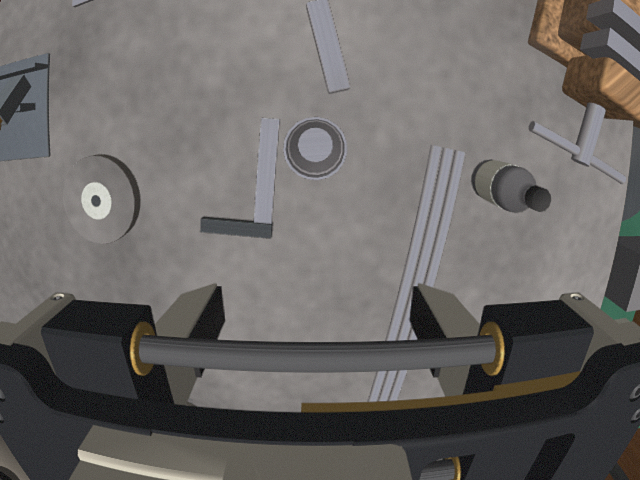

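The cups are nested concentrically at (315,148). Next I'll measure the wheel from close above.

Request:
arm_command(deltas=[[-0.02,-0.012,-0.037,0],[-0.024,-0.012,-0.037,0],[-0.024,-0.012,-0.037,0],[-0.024,-0.012,-0.037,0],[-0.024,0,-0.037,0]])

```text
time: 9.5
tool_pos: [555.4, -72.7, 339.9]
tcp_rot: [-1.571, 0.0, 3.141]
contact_force: [-0.4, 0.6, 0.9]
grip_width: 91.8
```

Request:
arm_command(deltas=[[-0.024,0,-0.037,0],[-0.023,0,-0.037,0],[0,0,0,0],[0,0,0,0],[0,0,0,0]])

```text
time: 10.0
tool_pos: [600.6, -1.1, 338.9]
tcp_rot: [-1.571, -0.002, 3.141]
contact_force: [0.2, -0.6, 1.0]
grip_width: 91.8
```

Run:
```python
from h import *
o=bot.get_obs();T=tool(); p=vision.capture('wrist'); save(p,'w5'); print(T[0].round(1), o['tcp_rot'],tool()[0].round(1))
im=p['img'][0:200,120:520,::-1]; cv2.imwrite('pics/w5c.png',cv2.resize(im,(800,400),interpolation=cv2.INTER_CUBIC))
```

```text
[600.6  -1.1 338.9] [-1.57063120e+00 -2.34871984e-03  3.14072520e+00] [600.5  -1.5 339.4]
```

View pics/w5c.png

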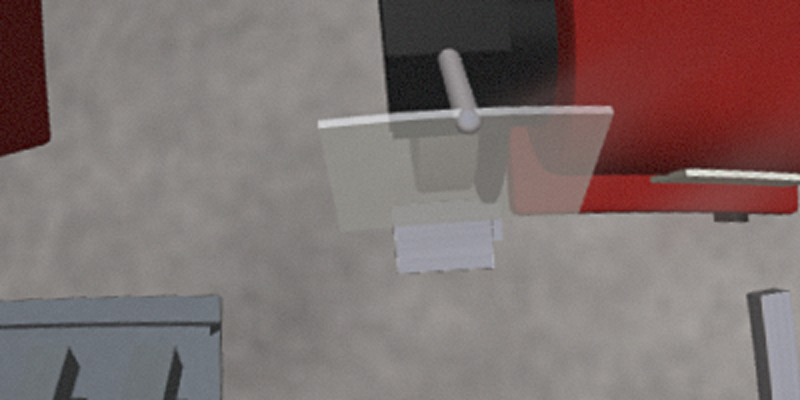

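Run:
```python
from h import *
T=(np.array([600.6,-1.3,339.1]),R.from_euler('xyz',[-1.5707,-.0015,3.1408]).as_matrix())
p=vision.capture('wrist')
c=lambda u,v:(120+u/2-.25,v/2-.25)
for n,q,z in [('restL',(399,272),105),('restR',(494,267),105),('wheelL',(418,192),135),('wheelR',(472,187),135),('baseL',(512,212),20),('baseR',(796,212),20),('rackR',(221,297),6)]: print(n,wonz(p,c(*q),z,T).round(1))
# rack/chisel from here
for r in vision.regions_of(p,'chisel')[:2]: ys,xs=np.where(r['mask']); print(r['confidence'],xs.min(),xs.max(),ys.min(),ys.max(),len(xs))
```

```text
restL [670.3  -3.5 105. ]
restR [673.5 -52.2 105. ]
wheelL [709.5 -12.2 135. ]
wheelR [712.3 -37.4 135. ]
baseL [706.4 -74.4  20. ]
baseR [ 722.9 -275.    20. ]
rackR [652.7 112.5   6. ]
0.84 109 141 222 302 1273
```

Request:
arm_command(deltas=[[0.027,0,-0.039,0],[0.027,0,-0.04,0],[0.027,0,-0.04,0],[0.027,0,-0.04,0],[0.027,0,-0.04,0]])

```text
time: 10.65
tool_pos: [464.7, 198.8, 340.6]
tcp_rot: [-1.571, 0.001, 3.139]
contact_force: [0.3, 0.4, -0.1]
grip_width: 92.1
```

Request:
arm_command(deltas=[[0.025,0,-0.038,0],[0,0,0,0],[0,0,0,0],[0,0,0,0]])

```text
time: 11.05
tool_pos: [441.6, 235.3, 340.3]
tcp_rot: [-1.57, 0.001, 3.139]
contact_force: [0.1, 0.1, -0.0]
grip_width: 92.0
```

Run:
```python
from h import *
o=bot.get_obs();T=tool(); p=vision.capture('wrist'); save(p,'w6'); print(T[0].round(1), o['tcp_rot'],tool()[0].round(1))
find(p,['chisel'])
r=vision.regions_of(p,'chisel')[0]; m=r['mask']; ys,xs=np.where(m); print(r['confidence'],len(xs),xs.min(),xs.max(),ys.min(),ys.max())
for y in range(ys.min(),ys.max()+1,12): x=xs[ys==y]; print(y,x.min(),x.max())
im=p['img'][40:300,150:480,::-1]; cv2.imwrite('pics/w6c.png',cv2.resize(im,(760,599),interpolation=cv2.INTER_CUBIC))
```

```text
[441.6 235.3 340.3] [-1.57037208e+00  5.23808438e-04  3.13936104e+00] [441.7 235.1 340.2]
chisel 0.92 [517. 234. 134.]
0.71 1687 311 329 78 182
78 316 321
90 315 328
102 315 329
114 314 329
126 313 329
138 313 328
150 312 327
162 312 328
174 311 328
```

View pics/w6c.png

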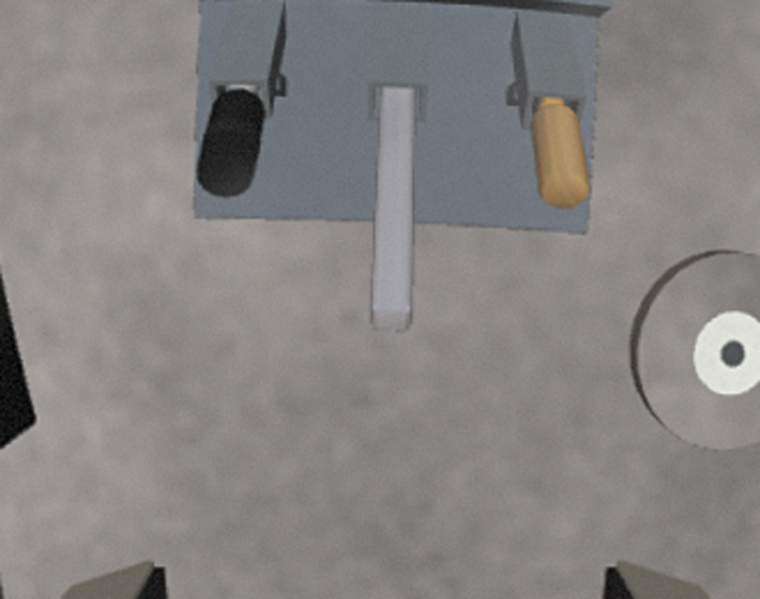

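The chisel runs from the mouth at (322,78) to its upper end at (320,178), nearly straight along −x. The rack's front edge is slightly skewed.

Run:
```python
from h import *
T=(np.array([441.6,235.2,340.2]),R.from_euler('xyz',[-1.5705,.0005,3.1394]).as_matrix())
p=vision.capture('wrist')
k=330/760
c=lambda u,v:(150+u*k-.3,40+v*k-.3)
a=wonz(p,c(194,216),5,T);b=wonz(p,c(586,233),5,T); print('rackfront',a.round(1),b.round(1),np.linalg.norm(a-b))
ex=(a-b)/np.linalg.norm(a-b); x=np.array([ex[1],-ex[0],0]); print('yaw',np.arctan2(x[1],x[0])); o=(a+b)/2+75*x; print('origin',o.round(1),'mouth',(o-14*x).round(1))
for n,q,z in [('mouth top',(397,88),82),('endL',(373,313),171),('endR',(411,315),171),('endlow',(391,329),160),('upL',(382,110),86),('upR',(414,110),86)]: print(n,wonz(p,c(*q),z,T).round(1))
```

```text
rackfront [513.8 343.7   5. ] [503.7 120.6   5. ] 223.34698905535194
yaw -0.04496600769448429
origin [583.7 228.8   5. ] mouth [569.7 229.4   5. ]
mouth top [574.6 229.5  82. ]
endL [479.5 239.8 171. ]
endR [478.7 225.6 171. ]
endlow [471.6 233.  160. ]
upL [563.6 236.5  86. ]
upR [563.7 221.8  86. ]
```

Request:
arm_command(deltas=[[-0.0487,0.005,0.002,0],[-0.05,0.005,0.0025,0],[0,0.04,0,2.4],[0,0.05,0,0],[0,0.03,0,0]], claw=144)

```text
time: 11.75
tool_pos: [538.6, 230.4, 206.0]
tcp_rot: [-1.569, -0.005, 3.097]
contact_force: [-0.5, -0.3, 1.1]
grip_width: 56.5
```

Request:
arm_command(deltas=[[0,0,0,0],[0,0,0,0],[0,0,0,0]])

```text
time: 12.05
tool_pos: [540.7, 232.0, 212.8]
tcp_rot: [-1.572, 0.004, 3.099]
contact_force: [0.5, -0.3, 0.6]
grip_width: 40.3
```

Run:
```python
from h import *
o=bot.get_obs();T=tool(); p=vision.capture('wrist'); save(p,'w7'); print(T[0].round(1), o['tcp_rot'],o['grip_width'])
im=p['img'][150:450,120:520,::-1]; cv2.imwrite('pics/w7c.png',cv2.resize(im,(800,600),interpolation=cv2.INTER_CUBIC))
for P in [(540.3,230.7,104.7),(477,233,170),(570,229.4,75)]: print(wproj(p,P,T))
```

```text
[540.7 232.  212.8] [-1.57209453  0.00427031  3.09862525] 40.27136753873502
[319.16677112 240.17844088]
[319.99385729 365.88990563]
[319.08981102 192.54830288]
```

View pics/w7c.png

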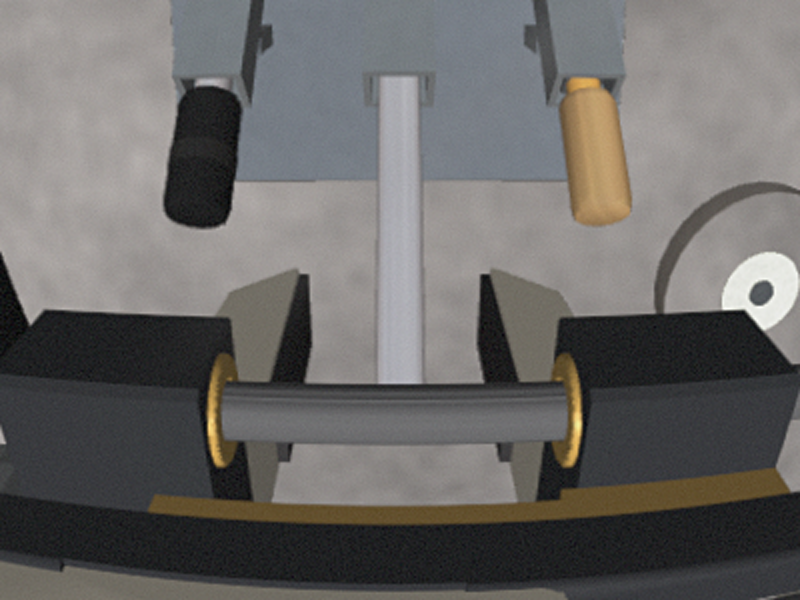

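The chisel is centred between the fingers at x≈320 and parallel to them, and the neighbouring handles are clear. Descending and gripping.

Request:
arm_command(deltas=[[0,0.035,0,0],[0,0.035,0,0],[0,0.025,0,0],[0,0.014,0,0],[0,0,0,0]])

```text
time: 12.6
tool_pos: [539.1, 231.8, 100.8]
tcp_rot: [-1.57, -0.001, 3.099]
contact_force: [0.4, -0.6, -0.5]
grip_width: 39.8
```

Request:
arm_command(deltas=[[0,0,0,0],[0,0,0,0],[0,0,0,0],[0,0,0,0]], claw=255)

```text
time: 13.0
tool_pos: [539.7, 231.7, 102.3]
tcp_rot: [-1.571, 0.001, 3.099]
contact_force: [-1.5, -2.8, 5.4]
grip_width: 15.6
```

Request:
arm_command(deltas=[[0.01,-0.0095,0,0],[0.015,-0.0145,0,0],[0.015,-0.0145,0,0],[0.015,-0.0145,0,0],[0.015,-0.0145,0,0]])

```text
time: 13.5
tool_pos: [468.1, 234.8, 169.1]
tcp_rot: [-1.571, -0.001, 3.099]
contact_force: [0.0, 0.0, -2.7]
grip_width: 16.0
```

Request:
arm_command(deltas=[[0.02,-0.025,0,0],[0.02,-0.03,0,0],[0,-0.03,0,0],[0,0,0,0],[0,0,0,0]])

```text
time: 14.0
tool_pos: [429.1, 236.5, 253.4]
tcp_rot: [-1.571, 0.0, 3.099]
contact_force: [-0.4, -0.1, -3.1]
grip_width: 15.5
```

Run:
```python
from h import *
o=bot.get_obs();T=tool(); print(T[0].round(1),o['tcp_rot'],o['contact_force'],o['grip_width'])
out=[]
for c in ['scene','side']:
    p=vision.capture(c); u=proj(p,T[0]); x0,y0=int(u[0])-60,int(u[1])-60; print(u)
    r=vision.regions_of(p,'chisel'); 
    if r: ys,xs=np.where(r[0]['mask']); print(r[0]['confidence'],xs.min(),xs.max(),ys.min(),ys.max())
    out.append(cv2.resize(p['img'][y0:y0+130,x0:x0+130,::-1],(400,400),interpolation=cv2.INTER_CUBIC))
cv2.imwrite('pics/held.png',np.hstack(out))
```

```text
[429.1 236.5 253.4] [-1.57089012e+00  2.61995343e-04  3.09918451e+00] [-0.37757319 -0.13121381 -3.10707509] 15.475008023736013
[434.97524135 211.02791738]
0.82 408 438 205 254
[327.26843763 261.67324627]
0.61 300 354 247 276
```

View pics/held.png

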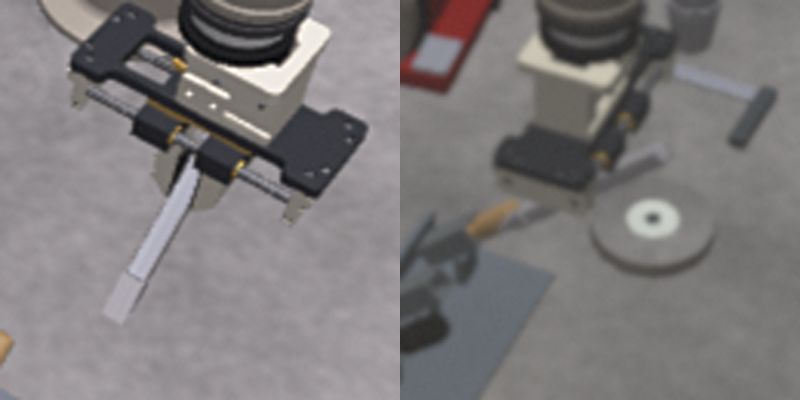

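Run:
```python
from h import *
T=tool(); h=np.array([.999,-.042,0]); n=np.array([.042,.999,0])
for c,uv in [('scene',(412,255)),('scene',(414,241)),('side',(350.9,250.4))]:
    p=vision.capture(c); o,d=ray(p,uv); P=o+d*(n@(T[0]-o))/(n@d); v=P-T[0]; print(c,P.round(1),'along',(v@h).round(1),'up',v[2].round(1))
```

```text
scene [495.8 233.4 157.4] along 67.0 up -94.5
scene [506.5 233.  223. ] along 77.7 up -28.9
side [369.4 238.7 314.1] along -59.5 up 62.2
```

Request:
arm_command(deltas=[[-0.014,-0.005,0.035,0],[-0.0147,-0.005,0.04,0],[-0.0147,0,0.04,0],[-0.0147,0,0.04,0],[-0.0147,0,0.04,0]])

```text
time: 14.85
tool_pos: [494.1, 37.0, 263.4]
tcp_rot: [-1.571, -0.0, 3.099]
contact_force: [1.3, 0.5, -2.6]
grip_width: 15.9
```

Request:
arm_command(deltas=[[-0.015,0,0.042,0],[-0.015,0,0.04,0],[0,0.04,0,-6.7],[0,0.04,0,0],[0,0.04,0,0]])

```text
time: 15.35
tool_pos: [520.3, -45.2, 142.1]
tcp_rot: [-1.571, 0.0, -3.068]
contact_force: [0.2, -0.1, -3.0]
grip_width: 16.3
```

Request:
arm_command(deltas=[[0,0.025,0,0],[0,0.01,0,0],[0,0,0,0],[0,0,0,0]])

```text
time: 15.75
tool_pos: [521.3, -44.8, 109.8]
tcp_rot: [-1.57, 0.002, -3.067]
contact_force: [-0.8, 0.2, -2.5]
grip_width: 15.6
```

Request:
arm_command(deltas=[[0,0.008,0,0],[0.002,0.008,0,0],[0.006,0.008,0,0],[0.006,0.008,0,0],[0.006,0.008,0,0]])

```text
time: 16.25
tool_pos: [499.3, -46.2, 68.5]
tcp_rot: [-1.571, -0.001, -3.067]
contact_force: [-4.0, -1.4, 4.3]
grip_width: 15.9
```

Request:
arm_command(deltas=[[0.006,0.01,0,0],[0.006,0.01,0,0],[0.005,0.01,0,0],[0.005,0.01,0,0],[0,0,0,0]])

```text
time: 16.75
tool_pos: [477.4, -47.7, 27.8]
tcp_rot: [-1.571, -0.001, -3.068]
contact_force: [-0.6, 0.7, -0.9]
grip_width: 15.3
```

Request:
arm_command(deltas=[[0.003,0.006,0,0],[0.002,0.005,0,0],[0.001,0.005,0,0],[0,0.002,0,0],[0,0,0,0]])

```text
time: 17.25
tool_pos: [472.9, -48.8, 10.9]
tcp_rot: [-1.57, 0.001, -3.067]
contact_force: [1.4, -3.9, 3.3]
grip_width: 15.8
```

```bash
cat > tilt.py <<'E'
from h import *
# tilt of held chisel from both cameras: project mask end points onto the vertical plane through the tool
o=bot.get_obs();T=tool(); print(T[0].round(1),np.round(o['tcp_rot'],3),np.round(o['contact_force'],1),o['grip_width'])
h=-T[1][:,0]; n=T[1][:,2]
for c in ['scene','side']:
    p=vision.capture(c); r=vision.regions_of(p,'chisel')
    for q in r[:2]:
        ys,xs=np.where(q['mask']); V=[]
        for uv in zip(xs,ys):
            a,d=ray(p,uv); P=a+d*(n@(T[0]-a))/(n@d)-T[0]; V.append((P@h,P[2]))
        V=np.array(V); (vx,vy,x0,y0)=cv2.fitLine(V.astype(np.float32),cv2.DIST_HUBER,0,.01,.01).ravel(); s=(V-[x0,y0])@[vx,vy]
        print(c,round(q['confidence'],2),len(xs),'tilt',round(np.degrees(np.arctan(vy/vx)),1),'along',V[:,0].min().round(0),V[:,0].max().round(0),'up',V[:,1].min().round(0),V[:,1].max().round(0),'up at grip',round(y0-x0*vy/vx,1))
E
python3 tilt.py
```

```text
[472.9 -48.8  10.9] [-1.570e+00  1.000e-03 -3.067e+00] [ 1.4 -3.9  3.3] 15.752228823771773
scene 0.77 240 tilt 6.9 along 4.0 114.0 up -34.0 22.0 up at grip -12.1
side 0.73 4565 tilt -84.4 along 101.0 507.0 up -1068.0 -510.0 up at grip 1916.1
side 0.47 226 tilt -4.1 along -88.0 110.0 up -15.0 24.0 up at grip 5.3
```

Request:
arm_command(deltas=[[0,0,0,0],[0,0,0,0],[0,0,0,0],[-0.004,0.001,0,0],[-0.003,0.001,0,0]], claw=150)

```text
time: 17.95
tool_pos: [479.0, -47.3, 8.4]
tcp_rot: [-1.572, -0.001, -3.068]
contact_force: [0.3, 0.4, 1.0]
grip_width: 37.6
```

Request:
arm_command(deltas=[[0,0,0,0],[0,0,0,0],[0,0,0,0],[0,0,0,0],[0,0,0,0]], claw=255)

```text
time: 18.45
tool_pos: [479.1, -47.4, 8.6]
tcp_rot: [-1.571, -0.001, -3.067]
contact_force: [-0.3, -0.1, -1.1]
grip_width: 15.7
```

```bash
python3 tilt.py
```

```text
[479.1 -47.4   8.6] [-1.571e+00 -1.000e-03 -3.067e+00] [-0.3 -0.1 -1.1] 15.714067635525078
scene 0.58 267 tilt 13.1 along -1.0 117.0 up -32.0 28.0 up at grip -12.2
side 0.57 282 tilt -0.3 along -95.0 104.0 up -15.0 21.0 up at grip 3.4
```

Request:
arm_command(deltas=[[0,-0.015,0,0],[0,-0.03,0,0],[0,-0.035,0,0],[0,-0.03,0,0],[0,-0.017,0,0]])

```text
time: 19.15
tool_pos: [480.2, -47.8, 138.0]
tcp_rot: [-1.57, 0.003, -3.067]
contact_force: [-0.0, -0.6, -3.3]
grip_width: 15.7
```

Request:
arm_command(deltas=[[-0.02,0,-0.002,0],[-0.025,0,-0.003,0],[-0.02,0,0,0],[0,0,0,0],[0,0,0,0]])

```text
time: 19.65
tool_pos: [543.2, -37.7, 135.0]
tcp_rot: [-1.571, -0.002, -3.067]
contact_force: [-1.2, -0.1, -4.2]
grip_width: 15.6
```

```bash
python3 tilt.py
```

```text
[543.2 -37.7 135. ] [-1.571e+00 -2.000e-03 -3.067e+00] [-1.2 -0.1 -4.2] 15.593092245006659
scene 0.72 281 tilt 9.5 along 2.0 114.0 up -24.0 24.0 up at grip -9.0
scene 0.56 12042 tilt 69.4 along 108.0 454.0 up -143.0 444.0 up at grip -699.8
side 0.6 277 tilt -0.7 along -98.0 107.0 up -12.0 19.0 up at grip 3.2
side 0.29 256 tilt -75.5 along -134.0 -87.0 up 89.0 150.0 up at grip -306.4
```

Request:
arm_command(deltas=[[-0.012,0,0,0],[-0.012,0,0,0],[-0.01,0,0,0],[-0.006,0,0,0],[-0.002,0,0,0]])

```text
time: 20.35
tool_pos: [586.1, -34.7, 135.6]
tcp_rot: [-1.571, -0.0, -3.067]
contact_force: [0.5, -0.7, -3.4]
grip_width: 16.0
```

Request:
arm_command(deltas=[[0,0,0,0],[0,0,0,0],[0,0,0,0]])

```text
time: 20.65
tool_pos: [585.4, -34.7, 135.8]
tcp_rot: [-1.571, -0.0, -3.067]
contact_force: [-0.2, -0.7, -3.9]
grip_width: 15.8
```

```bash
python3 tilt.py
python3 - <<'E'
from h import *
T=tool(); p=vision.capture('wrist'); s=p['img'][0:300,120:520,::-1]; w=cv2.resize(s,(400,300))
q=vision.capture('side'); u=proj(q,(690,-27,135)); x,y=int(u[0])-40,int(u[1])-40
k=cv2.resize(q['img'][y:y+90,x:x+120,::-1],(400,300),interpolation=cv2.INTER_CUBIC)
q2=vision.capture('scene'); u2=proj(q2,(690,-27,135)); x2,y2=int(u2[0])-40,int(u2[1])-40
k2=cv2.resize(q2['img'][y2:y2+90,x2:x2+120,::-1],(400,300),interpolation=cv2.INTER_CUBIC)
big=cv2.resize(s,(800,600),interpolation=cv2.INTER_CUBIC)
cv2.imwrite('pics/fin.png',np.vstack([np.hstack([w,k]),np.hstack([k2,cv2.resize(q['img'][150:300,200:400,::-1],(400,300))])]))
print('pred edge',wproj(p,(691,-26.5,135),T),'wheel',wproj(p,(711,-25,135),T),'restfront',wproj(p,(672,-28,105),T)); print('side crop origin',x,y,u,'scene',x2,y2,u2)
E
```

```text
[585.4 -34.7 135.8] [-1.571 -0.    -3.067] [-0.2 -0.7 -3.9] 15.758241752010859
scene 0.58 282 tilt 5.2 along 0.0 112.0 up -25.0 24.0 up at grip -5.6
side 0.6 275 tilt -0.1 along -98.0 106.0 up -12.0 20.0 up at grip 3.2
side 0.16 3150 tilt -61.5 along -14.0 311.0 up -652.0 -238.0 up at grip -203.6
pred edge [316.79454926  68.05459177] wheel [316.77185478  20.73700217] restfront [316.98766449 116.11685928]
side crop origin 238 170 [278.29033256 210.74590389] scene 232 221 [272.27127434 261.18929844]
```

View pics/fin.png

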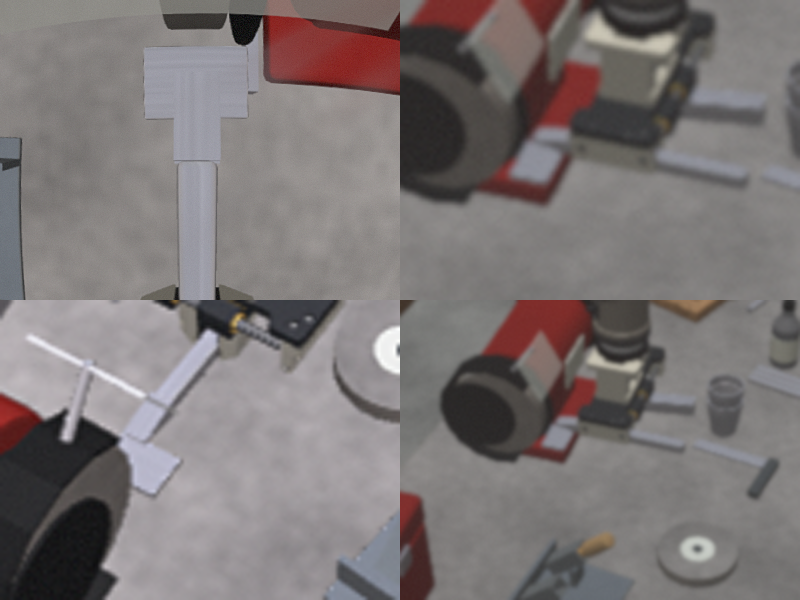

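The wrist view puts the edge at about (317,69) and the wheel front at about (315,27). That is roughly 18 mm short and about 1 mm off sideways. The side view shows the bar level and the cups still nested, so I'm handing in.

```bash
python3 -c "
from h import *
job.close_job(); o=bot.get_obs(); print(o['time'],o['tool_pos'],o['grip_width'],o['contact_force'])"
```

```text
the job is handed in; nothing more can be done
the job is handed in; nothing more can be done
```

The job is handed in at about 21 s of robot time. The front cup is nested in its twin, and the gripper is holding the cold chisel level in front of the open wheel. No verdict was reported.

- **Cup:** I gripped the front cup by its collar, lowered it into the twin and let go. The wrist picture showed the two rims concentric, and the final side picture showed the cups still stacked upright.
- **Chisel:** I drew it from the middle pocket at about 45°. The tool can only turn about the vertical, so I levelled the bar by pivoting it against the bench. I then let it lie flat, gripped it again near its balance point and lifted it to axle height.
- **Last checks:**

| Check | Reading |
|---|---|
| Distance short of the wheel | about 18–20 mm |
| Sideways offset | about 1 mm |
| Height | about 135 mm (from the TCP height, not seen directly) |
| Direction | set to the wheel's measured direction (0.075 rad) |
| Grip opening | 15.8 mm |
| Outside force | about 4 N, about the same as when the chisel was lifted clear |

- **Disagreement:** the side camera gave a tilt of −0.1°, but the scene camera gave 5°. I trusted the side camera, because the scene mask is partly hidden by the gripper and had read 13° when the bar lay flat on the bench. Even 5° would be inside the 0.17 rad limit.
- **Other things on the bench:** the final pictures showed nothing else visibly moved. I did not measure the positions again.
- **Failed check:** the state reading I tried to take after handing in was refused, so I have no numbers from the judged second.

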